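# Flush the large gas syringe and hold a 40 mL charge

## Robot

A 6-joint arm with a two-finger parallel gripper is mounted at the origin on the work surface. World frame = base frame: x ahead of the robot, y to its left, z up, the work surface at z = 0. Lengths are in m, angles in rad, forces in N, time in s.
With the tool pointing down it reaches from about 0.35 to 0.775 m from the base axis. Payload 7.3 kg.
Tool frame: the origin (TCP) lies at the very end of the fingers, on their centre line; the grasp point (between the pads) lies 19 mm behind it; z points along the fingers, y is the line along which they close (so a half turn about z gives the same grasp; the last joint's range is limited). The gripper opens to 92 mm and grips with 3 to 60 N. Pads are 19 mm wide; open, the fingers measure 130 mm over their backs; the gripper's body (75 mm by 190 mm) begins 47 mm behind the grasp point.
Start: joints at [-0.146, 0.342, 1.524, -0, 1.275, -0.146], TCP at [0.525, 0, 0.227] pointing down, gripper open.
Joint ranges: [-2.53, 2.53], [-0.77, 2.02], [0.04, 2.7], [-1, 4.14], [0.28, 2.66], [-3.11, 3.11]. Speed limits (rad/s): [2.57, 2.57, 3.14, 3.14, 3.14, 3.14].

## Interface

Orientations are given as [roll, pitch, yaw] about the fixed x, y, z axes, in that order (R = Rz(yaw) Ry(pitch) Rx(roll)).
In Python, from cell import observe, read_camera, get_calibration, hand_in, search_frame gives the robot as it stands.
- The arm moves only by the tool step_arm, never from a script. Its argument "commands" is a list of rows, each an object with "translation": the shift along the tool's x, y, z in mm, a list of three; "roll": the turn about the tool's z in rad. In form: [{"translation": [x, y, z], "roll": roll}, ...]. A call has 1 to 20 rows; each row shifts and turns the commanded pose from where the row before left it, along the tool's axes as they then stand; what a row does not reach is not made up. A row lasts 1/12 s, in which the tool goes at most 41.7 mm and 7.16 degrees, less where a joint would pass 70% of its speed; a pose out of reach is approached as far as the arm can. A call is refused whole if a number of a shift passes 41.7 or a number of a turn 0.125, either way. A call with a gripper value outside its range is refused whole. "fingers" is the opening, from 0 (shut) to 1 (fully open), set as the call begins (left out, the last holds). The fingers move at their own pace and stop on an object; "grip_force" is the grip in N (left out, the last holds). Time passes only in rows, so rows that do not move let the fingers close. It gives the time, the measured TCP pose, the force, the opening and the grip force at its end, in the units of the state.
- observe(): the state, without advancing time (a new reading comes with each control period).
- read_camera(name): name is "scene" or "side" or "wrist"; returns the picture (480x640x3 uint8, red, green, blue); there is no depth.
- get_calibration(name): a dict with "camera_matrix" (3x3 intrinsics, pixels), "world_from_camera" (4x4, takes a point from camera to world coordinates). Camera axes: x right, y up, looking along -z (the intrinsics and any distortion apply to the point x, -y, -z); pixel columns grow to the right and rows downward; lengths in m; the calibration is good to about 2 mm. A picture is of the moment at which its call begins: read the wrist's pose just before it. get_calibration takes no time and is no camera call; for the wrist camera it gives the pose at the moment of the call.
- hand_in(): hands the job in; it is judged then, once.
Trained networks look in the newest picture that a camera, given by its name, has taken for a name from the list of things; names that differ only in an ending like _2 or _b are one class to them, and where a whole thing is asked for, a point or a joint stands for the part that bears it (a point fixed in the world has none). Each returns a list of dicts, best first, with "confidence" (0 to 1); they miss things now and then, are a little off and sometimes report something else, mostly with a low value. They report only what shows in the picture. A call takes as long as a camera call. They do not tell look-alikes from the thing itself.
- search_frame(camera, name): "at" ([x, y, z] in m, in world coordinates, good to about 4 mm: the middle of the surface that is visible of it).
The state is a dict: "time": time; "qpos": joint angles; "qvel": joint speeds; "joint_efforts": joint torques, N m; "tool_pos": TCP position; "tool_rot": TCP orientation; "contact_force": force on the tool from outside, world axes, zero at the start; "torque": the same for the moment, N m; "opening": finger opening in m; "grip_force": force on a finger pad.
Only numpy, scipy, OpenCV 4.12 (cv2) and the standard library are available. Lean on these libraries where they do the work, as an engineer would, in place of code of your own. Each camera call takes 0.05 s, during which the arm holds its last target. There are 200 camera calls.

## Task

Two glass gas syringes stand clamped upright on retort stands, plungers pushed home: take a 40 mL charge of air into the larger, 100 mL one. Grip its plunger by the knob and, keeping it straight in line with the barrel so that the ground glass does not bind, first flush the syringe with a slow stroke (draw out to the 60 mL mark, then ease it fully home again), then draw it to the 40 mL mark and finish there, still gripping the plunger and holding it steady, for it sinks back if let go. Never pull it out of the barrel, jerk, drop or force it, and leave the smaller syringe and everything else on the bench where it is.

Things in the scene. Friction and masses are not known exactly. Their poses are not given: they have to be found in the camera images.
- large_syringe: larger syringe: upright clear glass barrel (38 mm outside, bore 32.5 mm) fixed on a retort stand. Origin on the bench under the bore axis; z up, x from barrel to the stand's rod. Mouth 185 mm up, with a 50 mm wide, 6 mm thick flange. Grey base plate 210 x 130 x 10 mm (x -60 to +150); rod 12 mm thick, 308 mm high at x = +125; clamp at height 125 mm between rod and barrel
- large_plunger: its loose plunger of frosted glass, 0.1 to 0.2 kg. Origin: centre of the piston's flat lower face, read against the scale; z up along it. Piston 31 mm wide (0.75 mm play all round), 145 mm long; neck 17 mm wide, 18 mm long; round knob 40 mm wide, 14 mm thick; 177 mm in all. Starts upright, face on the bore floor (0 mL). Slides freely and sinks back if released
- large_knob (a point): centre of the large plunger's knob (40 mm wide, 14 mm thick): on the plunger axis, 170 mm above its lower face; 220 mm above the bench at the start, 35 mm above the barrel's mouth
- large_floor (a point): centre of the large barrel's flat bore floor, 50 mm above the bench: 0 mL. Short dark lines on the glass every 10 mL, longer ones at 0, 50 and 100 mL; 1 mL is 1.25 mm of height, so 40 mL is 50 mm, 60 mL 75 mm and 100 mL 125 mm above this point
- large_rim (a point): centre of the large barrel's open mouth, 185 mm above the bench
- small_syringe: the smaller, 30 mL syringe's barrel on a retort stand of the same kind (fixed); same origin and axes. Barrel 25 mm outside, mouth 167 mm above the bench. Not to be used
- small_plunger: the smaller syringe's loose plunger (17.5 mm piston, 26 mm wide knob whose top is 209 mm above the bench); origin at the centre of its lower face. To be left home
- vial: small amber vial with black cap, 36 mm wide, 58 mm high, standing between the two stands; origin at its foot. Bystander
- beaker: empty glass beaker, 72 mm wide, 92 mm high, between the stands, nearest the robot; origin at its foot. Bystander
- flask: stoppered conical flask, 80 mm wide, 134 mm high, standing between the two stands, farther out than the vial; origin at its foot. Bystander
- reagent_bottle: amber reagent bottle, 72 mm wide, 165 mm high, at the right of the stands; origin at its foot. Bystander
- wash_bottle: white wash bottle with a bent spout, 72 mm wide, 190 mm high, at the left of the stands; origin at its foot. Bystander
Mind the look-alikes: they are no part of the job. Leave any pink or turquoise look-alike of the large_plunger alone.

How it is judged:
By the outcome, as a careful person would: the job done as asked, in the order asked, and still so for the second after the job is handed in, while the arm keeps its last pose, push and grip.
It also fails if it takes over 45 s, if anything falls off the work surface, if the arm or the gripper's body presses on something with over 40 N, if the wrist force passes 120 N, or if a joint passes its speed limit or range.

## Working session

There is one attempt and no reset: what is moved stays moved. The work goes in short steps, Python scripts to look and compute and a tool call to move; the robot and the scene stay as the last step left them, time stands still between calls to the robot, and variables do not carry over. Pictures are saved under pics/ and viewed, at most 10 in all, crops included, and the job is handed in when it is done.

Besides the shell and the picture viewer there is one more tool, called after "Emit:" by a JSON object that holds its "fn" and its "kwargs". step_arm: Moves the arm, as the interface text tells. Its arguments: {"type":"object","properties":{"commands":{"type":"array"},"fingers":{"type":"number"},"grip_force":{"type":"number"}},"required":["commands"]}

```bash
mkdir -p pics
python3 - <<'E'
from cell import *
import cv2
for c in ("scene","side"):
    im=read_camera(c); cv2.imwrite(f"pics/{c}0.png",im[:,:,::-1])
    for n in ("large_knob","large_plunger","large_rim","large_syringe","small_syringe"):
        print(c,n,[([round(v,3) for v in d["at"]],round(d["confidence"],2)) for d in search_frame(c,n)][:4])
s=observe();print(s["time"],s["tool_pos"],s["tool_rot"])
E
```

```text
scene large_knob [([0.44, 0.146, 0.129], 0.84), ([0.576, 0.141, 0.123], 0.81), ([0.487, 0.273, 0.227], 0.63)]
scene large_plunger [([0.574, 0.137, 0.119], 0.88), ([0.435, 0.146, 0.128], 0.81), ([0.488, 0.278, 0.231], 0.66)]
scene large_rim [([0.539, 0.287, 0.013], 0.92)]
scene large_syringe [([0.54, 0.285, 0.012], 0.75), ([0.516, 0.452, 0.104], 0.4)]
scene small_syringe [([0.595, -0.282, 0.011], 0.62), ([0.54, 0.291, 0.012], 0.19)]
side large_knob [([0.557, 0.127, 0.097], 0.94), ([0.421, 0.136, 0.108], 0.82), ([0.477, 0.273, 0.227], 0.74)]
side large_plunger [([0.561, 0.128, 0.095], 0.89), ([0.424, 0.138, 0.109], 0.74), ([0.475, 0.271, 0.227], 0.58)]
side large_rim [([0.513, 0.26, 0.011], 0.96)]
side large_syringe [([0.513, 0.264, 0.011], 0.72)]
side small_syringe [([0.578, -0.301, 0.008], 0.76), ([0.662, -0.001, 0.054], 0.24)]
0.6 [5.25025034e-01 1.72334019e-05 2.26741213e-01] [3.14149386e+00 5.38452963e-06 1.57078016e+00]
```

View pics/scene0.png

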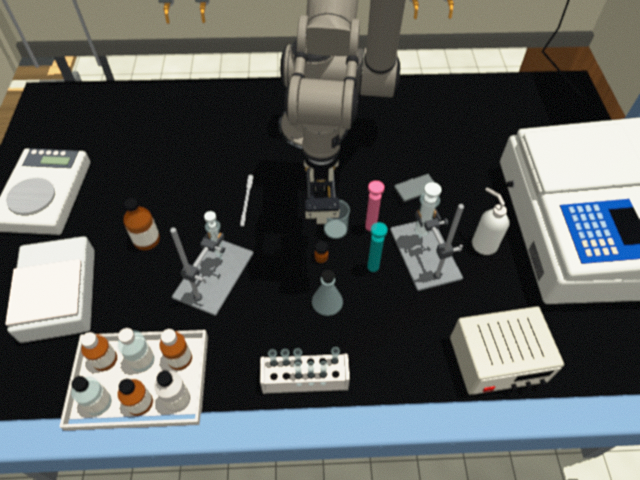

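View pics/side0.png

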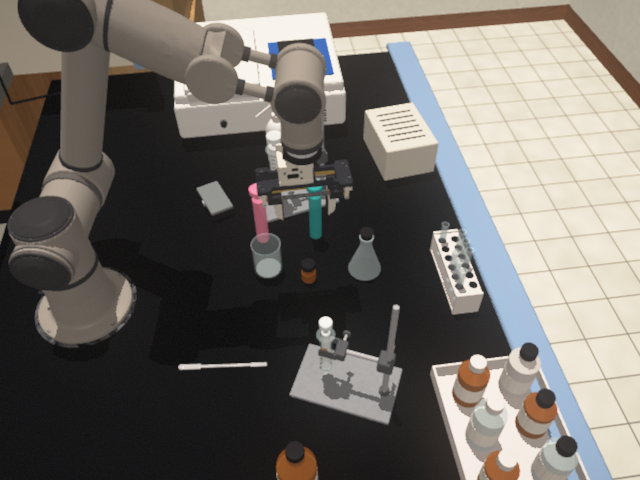

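The scene picture shows three candidates:
- Clear glass plunger in the stand at about (432,192).
- Pink look-alike at (375,188).
- Turquoise look-alike at (379,231).

The one at (432,192) fits, because it is frosted, sits in a barrel on a retort stand, and is at height 0.22. The syringe at (211,218) is the small one. I'll confirm with a crop.

```bash
cat > h.py <<'E'
from cell import *
import numpy as np, cv2
def ray(c,uv,K=None):
    g=get_calibration(c) if K is None else K
    M=np.array(g["world_from_camera"]);k=np.array(g["camera_matrix"])
    d=np.linalg.solve(k,[uv[0],uv[1],1.]);d=M[:3,:3]@(d*[1,-1,-1]);return M[:3,3],d/np.linalg.norm(d)
def atz(c,uv,z,K=None):
    o,d=ray(c,uv,K);return o+d*(z-o[2])/d[2]
def proj(c,p,K=None):
    g=get_calibration(c) if K is None else K
    M=np.array(g["world_from_camera"]);k=np.array(g["camera_matrix"])
    q=M[:3,:3].T@(np.array(p)-M[:3,3]);q=k@(q*[1,-1,-1]);return q[:2]/q[2]
E
python3 - <<'E'
from h import *
a=cv2.imread("pics/scene0.png")[165:295,360:520]
a=cv2.resize(a,None,fx=4.6,fy=4.6,interpolation=cv2.INTER_CUBIC);cv2.imwrite("pics/crop1.png",a)
print(atz("scene",(432,189),.227), atz("scene",(461,206),.308), get_calibration("scene").keys())
print(np.array(get_calibration("wrist")["world_from_camera"]).round(3))
E
```

```text
[0.4855443  0.27772077 0.227     ] [0.60479132 0.30949081 0.308     ] dict_keys(['camera_matrix', 'world_from_camera'])
[[ 1.    -0.001 -0.     0.524]
 [ 0.001  0.97   0.244  0.066]
 [-0.    -0.244  0.97   0.386]
 [ 0.     0.     0.     1.   ]]
```

View pics/crop1.png

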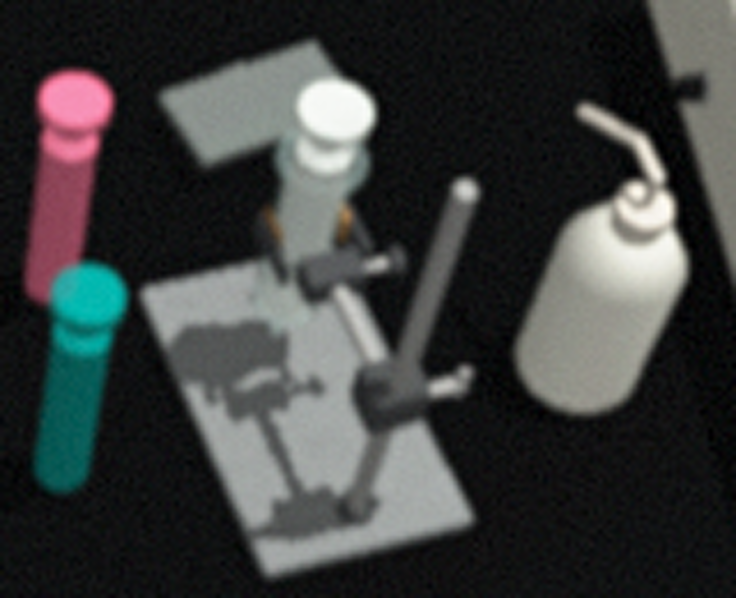

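The crop confirms it. The frosted white knob, crop (336,110), image (433,189), sits in the clear barrel clamped to the stand. The rod top is at (461,206), so the stand's yaw is about 15°. Pink and turquoise are free-standing decoys. I'll move above the knob with the closing axis across the rod direction.

Emit:
{"fn": "step_arm", "kwargs": {"commands": [{"translation": [0,0,-36],"roll": 0},{"translation": [0,0,-36],"roll": 0},{"translation": [28,-4,0],"roll": 0},{"translation": [28,-4,0],"roll": 0},{"translation": [28,-4,0],"roll": 0},{"translation": [28,-4,0],"roll": 0},{"translation": [28,-4,0],"roll": 0},{"translation": [28,-4,0],"roll": 0},{"translation": [28,-4,0],"roll": 0},{"translation": [28,-4,0],"roll": 0},{"translation": [28,-4,0],"roll": 0},{"translation": [26,-3.5,0],"roll": 0}], "fingers": 1, "grip_force": 10}}

```text
time: 1.6
tool_pos: [0.485, 0.2796, 0.2988]
tool_rot: [3.141, -0.0, 1.571]
contact_force: [0.3, -1.0, 0.4]
opening: 0.0915
grip_force: 0.0
```

Emit:
{"fn": "step_arm", "kwargs": {"commands": [{"translation": [0,0,0],"roll": 0.119},{"translation": [0,0,0],"roll": 0.119},{"translation": [0,0,0],"roll": 0.119},{"translation": [0,0,0],"roll": 0.119},{"translation": [0,0,0],"roll": 0.119},{"translation": [0,0,0],"roll": 0.119},{"translation": [0,0,0],"roll": 0.119},{"translation": [0,0,0],"roll": 0.119},{"translation": [0,0,0],"roll": 0.119},{"translation": [0,0,0],"roll": 0.119},{"translation": [0,0,0],"roll": 0.119},{"translation": [0,0,0],"roll": 0},{"translation": [0,0,0],"roll": 0}]}}

```text
time: 2.68
tool_pos: [0.4855, 0.278, 0.2987]
tool_rot: [3.142, -0.0, 0.265]
contact_force: [-0.2, 0.7, 0.4]
opening: 0.0917
grip_force: 0.0
```

Run:
```python
from h import *
s=observe();print(s["time"],s["tool_pos"],s["tool_rot"],s["qpos"].round(2) if hasattr(s["qpos"],"round") else s["qpos"],s["contact_force"])
K=get_calibration("wrist");w=read_camera("wrist");v=read_camera("side")
cv2.imwrite("pics/w1.png",w[:,:,::-1]);cv2.imwrite("pics/s1.png",v[:,:,::-1])
print(proj("wrist",[.4855,.2777,.227],K),proj("side",[.4855,.2777,.227]))
print([(np.round(d["at"],4),d["confidence"]) for d in search_frame("wrist","large_knob")])
```

```text
2.6833 [0.48548766 0.27802345 0.29871696] [ 3.14158435e+00 -3.39286750e-05  2.65410984e-01] [ 0.38  0.36  1.29 -0.    1.48  1.69] [-0.15375569  0.70216096  0.43964168]
[322.91996963 244.97732194] [275.54982305 134.87531258]
[(array([0.4798, 0.2821, 0.225 ]), 0.94), (array([0.431 , 0.159 , 0.0729]), 0.71), (array([0.5635, 0.1597, 0.1758]), 0.62)]
```

View pics/w1.png

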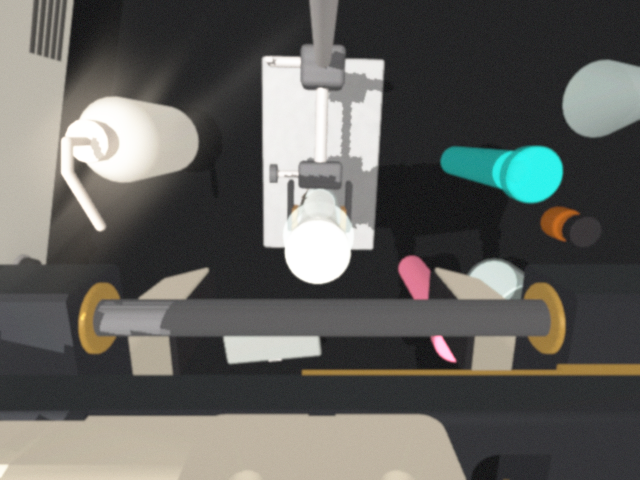

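The wrist view shows the knob as a white disc centred near (318,251). The stand's rod is straight above it, so the yaw is right.

Run:
```python
from h import *
K=get_calibration("wrist");g=cv2.imread("pics/w1.png",0)
s=observe();y=s["tool_rot"][2];p=np.array(s["tool_pos"])
for t in (245,250,254):
    m=(g[200:300,260:380]>=t).astype(np.uint8)
    c=max(cv2.findContours(m,0,1)[0],key=cv2.contourArea)[:,0]+[260,200]
    b=c[c[:,1]>250]; # lower arc
    A=np.c_[2*b,np.ones(len(b))];q=np.linalg.lstsq(A,(b**2).sum(1),rcond=None)[0]
    r=np.sqrt(q[2]+q[0]**2+q[1]**2)
    w=atz("wrist",q[:2],.227,K);d=w-p
    print(t,c.min(0),c.max(0),q[:2].round(1),r.round(1),w.round(4),"tool dx,dy mm",(1e3*(d[0]*np.cos(y)+d[1]*np.sin(y))).round(1),(1e3*(d[0]*np.sin(y)-d[1]*np.cos(y))).round(1))
print("tcp px",proj("wrist",p-[0,0,.072],K))
# rod top yaw
v=cv2.imread("pics/s1.png");cv2.imwrite("pics/s1c.png",cv2.resize(v[80:220,200:360],None,fx=4,fy=4,interpolation=2))
```

```text
245 [283 220] [353 282] [317.3 250.5] 31.6 [0.4812 0.2801 0.227 ] tool dx,dy mm -3.6 -3.1
250 [284 221] [352 282] [317.1 250.5] 31.4 [0.4812 0.2802 0.227 ] tool dx,dy mm -3.6 -3.2
254 [286 222] [348 281] [317.1 250.5] 30.7 [0.4812 0.2802 0.227 ] tool dx,dy mm -3.6 -3.2
tcp px [322.413609   244.72078819]
```

View pics/s1c.png

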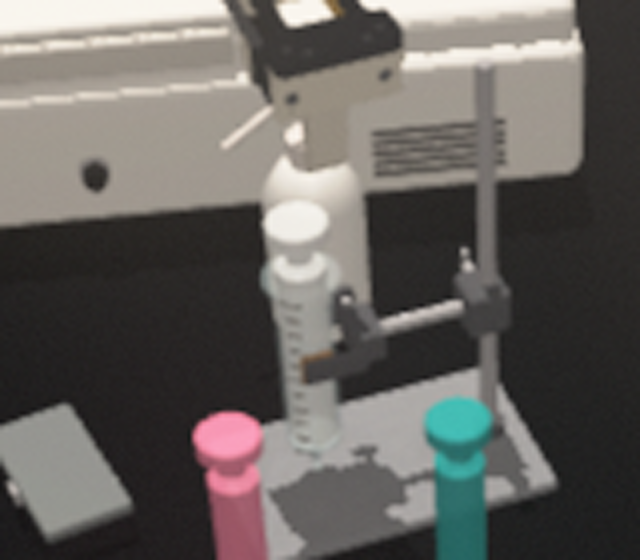

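The side view shows the knob at (274,135), which agrees to within about 3 mm. I'll descend with a small correction, then narrow the fingers in stages while watching the side force.

Emit:
{"fn": "step_arm", "kwargs": {"commands": [{"translation": [-1,-1,12],"roll": 0},{"translation": [-1,-1,12],"roll": 0},{"translation": [-1,-0.5,12],"roll": 0},{"translation": [0,0,12],"roll": 0},{"translation": [0,0,12],"roll": 0},{"translation": [0,0,12],"roll": 0},{"translation": [0,0,12],"roll": 0},{"translation": [0,0,9],"roll": 0},{"translation": [0,0,5],"roll": 0},{"translation": [0,0,0],"roll": 0},{"translation": [0,0,0],"roll": 0}]}}

```text
time: 3.75
tool_pos: [0.4821, 0.2797, 0.201]
tool_rot: [3.142, -0.0, 0.262]
contact_force: [0.4, -0.1, -0.4]
opening: 0.0914
grip_force: 0.0
```

Emit:
{"fn": "step_arm", "kwargs": {"commands": [{"translation": [0,0,0],"roll": 0},{"translation": [0,0,0],"roll": 0},{"translation": [0,0,0],"roll": 0},{"translation": [0,0,0],"roll": 0},{"translation": [0,0,0],"roll": 0},{"translation": [0,0,0],"roll": 0}], "fingers": 0.52, "grip_force": 5}}

```text
time: 4.25
tool_pos: [0.482, 0.2797, 0.2009]
tool_rot: [3.142, -0.0, 0.262]
contact_force: [-0.6, 0.8, -0.8]
opening: 0.0565
grip_force: 0.0
```

Run:
```python
from h import *
s=observe();print(s["tool_pos"],s["opening"],s["contact_force"],s["torque"])
w=read_camera("wrist")[:,:,::-1]
cv2.imwrite("pics/w2.png",w)
```

```text
[0.4820131  0.27967353 0.20087439] 0.056506238681848994 [-0.58676562  0.80343908 -0.76753777] [0.01760792 0.10824666 0.02272182]
```

View pics/w2.png

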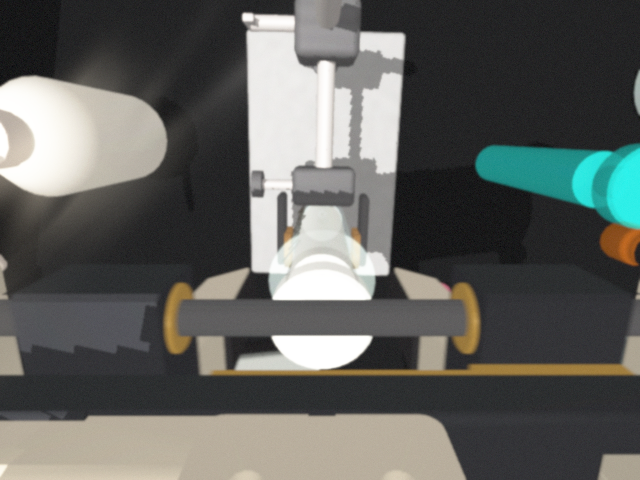

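The wrist view shows the knob spanning columns 272–374 (centre 323), between finger edges near 248 and 393. It is well centred across the fingers. I'll check the fore-aft position numerically.

Run:
```python
from h import *
K=get_calibration("wrist");g=cv2.imread("pics/w2.png",0);s=observe();p=np.array(s["tool_pos"]);y=s["tool_rot"][2]
m=(g[338:375,262:385]>=245).astype(np.uint8)
c=max(cv2.findContours(m,0,1)[0],key=cv2.contourArea)[:,0]+[262,338];b=c[c[:,1]>340]
A=np.c_[2*b,np.ones(len(b))];q=np.linalg.lstsq(A,(b**2).sum(1),rcond=None)[0]
w=atz("wrist",q[:2],.227,K);d=w-p
print(q[:2],np.sqrt(q[2]+q[0]**2+q[1]**2),w.round(4),1e3*(d[0]*np.cos(y)+d[1]*np.sin(y)),1e3*(d[0]*np.sin(y)-d[1]*np.cos(y)))
```

```text
[320.93033073 313.07456596] 54.72457795515217 [0.4831 0.2807 0.227 ] 1.3948733790011583 -0.7332064087688386
```

Emit:
{"fn": "step_arm", "kwargs": {"commands": [{"translation": [0,0,0],"roll": 0},{"translation": [0,0,0],"roll": 0},{"translation": [0,0,0],"roll": 0}], "fingers": 0.46}}

```text
time: 4.55
tool_pos: [0.482, 0.2797, 0.2007]
tool_rot: [3.142, -0.0, 0.262]
contact_force: [0.5, 0.2, -1.2]
opening: 0.0427
grip_force: 0.0
```

Emit:
{"fn": "step_arm", "kwargs": {"commands": [{"translation": [0,0,0],"roll": 0},{"translation": [0,0,0],"roll": 0},{"translation": [0,0,0],"roll": 0},{"translation": [0,0,0],"roll": 0}], "fingers": 0.38, "grip_force": 6}}

```text
time: 4.88
tool_pos: [0.482, 0.2797, 0.2007]
tool_rot: [3.142, -0.0, 0.262]
contact_force: [-0.2, -0.4, -1.0]
opening: 0.0399
grip_force: 6.0
```

```bash
python3 -c "
from cell import *
s=observe();print(s['tool_pos'],s['opening'],s['grip_force'],s['contact_force'],s['torque'])"
```

```text
[0.48198867 0.27965986 0.20071525] 0.03988427534055029 6.000003665685654 [-0.1979765 -0.3574591 -0.9522413] [ 0.04885866  0.0345686  -0.0030089 ]
```

Emit:
{"fn": "step_arm", "kwargs": {"commands": [{"translation": [0,0,0],"roll": 0},{"translation": [0,0,0],"roll": 0},{"translation": [0,0,-0.3],"roll": 0},{"translation": [0,0,-0.7],"roll": 0},{"translation": [0,0,-1],"roll": 0},{"translation": [0,0,-1],"roll": 0},{"translation": [0,0,-1],"roll": 0},{"translation": [0,0,-1],"roll": 0},{"translation": [0,0,-1],"roll": 0},{"translation": [0,0,-1],"roll": 0},{"translation": [0,0,-1],"roll": 0},{"translation": [0,0,-1],"roll": 0},{"translation": [0,0,-0.7],"roll": 0},{"translation": [0,0,-0.3],"roll": 0},{"translation": [0,0,0],"roll": 0},{"translation": [0,0,0],"roll": 0}], "grip_force": 15}}

```text
time: 6.22
tool_pos: [0.482, 0.2797, 0.2107]
tool_rot: [3.142, -0.0, 0.262]
contact_force: [0.2, 0.3, -0.7]
opening: 0.0393
grip_force: 15.0
```

Run:
```python
from h import *
s=observe();print(s['tool_pos'],s['opening'],s['grip_force'],s['contact_force'],s['torque'])
a=read_camera("side")[:,:,::-1];b=read_camera("wrist")[:,:,::-1]
v=np.hstack([cv2.resize(a[90:220,225:325],(400,520),interpolation=2),cv2.resize(b[160:420,220:420],(400,520))])
cv2.imwrite("pics/p3.png",v)
```

```text
[0.48195956 0.27965612 0.21072548] 0.03933839721237629 14.999896734952927 [ 0.1699653   0.26311381 -0.67442607] [0.02921999 0.08382584 0.01988276]
```

View pics/p3.png

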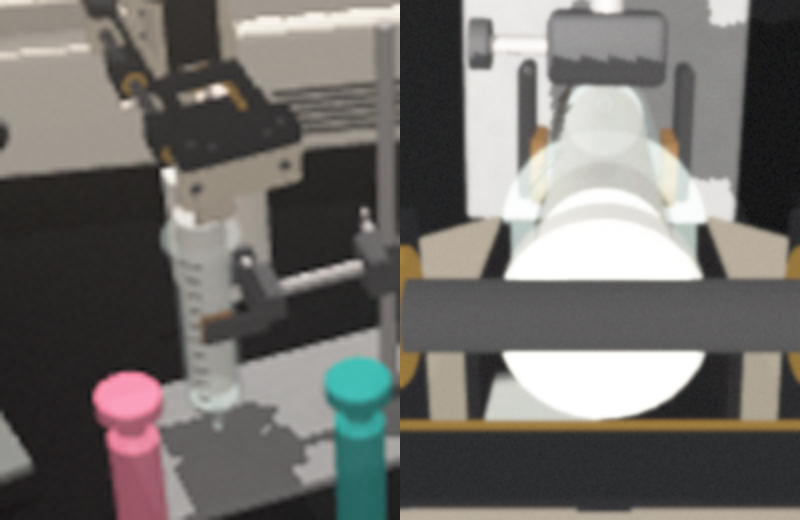

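The left half shows the piston lifted slightly off the barrel floor. In the right half the knob keeps its size (about 100 px) while the flange has shrunk, so the plunger is moving with the gripper. Side forces are negligible, so I'll continue to 75 mm.

Emit:
{"fn": "step_arm", "kwargs": {"commands": [{"translation": [0,0,-0.5],"roll": 0},{"translation": [0,0,-1],"roll": 0},{"translation": [0,0,-1.5],"roll": 0},{"translation": [0,0,-1.5],"roll": 0},{"translation": [0,0,-1.5],"roll": 0},{"translation": [0,0,-1.5],"roll": 0},{"translation": [0,0,-1.5],"roll": 0},{"translation": [0,0,-1.5],"roll": 0},{"translation": [0,0,-1.5],"roll": 0},{"translation": [0,0,-1.5],"roll": 0},{"translation": [0,0,-1.5],"roll": 0},{"translation": [0,0,-1.5],"roll": 0},{"translation": [0,0,-1.5],"roll": 0},{"translation": [0,0,-1.5],"roll": 0},{"translation": [0,0,-1.5],"roll": 0},{"translation": [0,0,-1.5],"roll": 0},{"translation": [0,0,-1.5],"roll": 0},{"translation": [0,0,-1.5],"roll": 0},{"translation": [0,0,-1.5],"roll": 0},{"translation": [0,0,-1.5],"roll": 0}]}}

```text
time: 7.98
tool_pos: [0.4819, 0.2797, 0.2394]
tool_rot: [3.142, -0.0, 0.262]
contact_force: [-0.3, 0.4, -0.4]
opening: 0.0394
grip_force: 15.0
```

Emit:
{"fn": "step_arm", "kwargs": {"commands": [{"translation": [0,0,-1.5],"roll": 0},{"translation": [0,0,-1.5],"roll": 0},{"translation": [0,0,-1.5],"roll": 0},{"translation": [0,0,-1.5],"roll": 0},{"translation": [0,0,-1.5],"roll": 0},{"translation": [0,0,-1.5],"roll": 0},{"translation": [0,0,-1.5],"roll": 0},{"translation": [0,0,-1.5],"roll": 0},{"translation": [0,0,-1.5],"roll": 0},{"translation": [0,0,-1.5],"roll": 0},{"translation": [0,0,-1.5],"roll": 0},{"translation": [0,0,-1.5],"roll": 0},{"translation": [0,0,-1.5],"roll": 0},{"translation": [0,0,-1.5],"roll": 0},{"translation": [0,0,-1.5],"roll": 0},{"translation": [0,0,-1.5],"roll": 0},{"translation": [0,0,-1.5],"roll": 0},{"translation": [0,0,-1.5],"roll": 0},{"translation": [0,0,-1.5],"roll": 0},{"translation": [0,0,-1.5],"roll": 0}]}}

```text
time: 9.65
tool_pos: [0.482, 0.2796, 0.2694]
tool_rot: [3.142, -0.0, 0.262]
contact_force: [-1.0, 0.2, -0.9]
opening: 0.0394
grip_force: 15.0
```

Emit:
{"fn": "step_arm", "kwargs": {"commands": [{"translation": [0,0,-1.5],"roll": 0},{"translation": [0,0,-1.5],"roll": 0},{"translation": [0,0,-1.5],"roll": 0},{"translation": [0,0,-1.2],"roll": 0},{"translation": [0,0,-0.8],"roll": 0},{"translation": [0,0,0],"roll": 0},{"translation": [0,0,0],"roll": 0},{"translation": [0,0,0],"roll": 0}]}}

```text
time: 10.32
tool_pos: [0.4819, 0.2796, 0.2757]
tool_rot: [3.142, 0.0, 0.262]
contact_force: [0.9, -0.1, -1.2]
opening: 0.0396
grip_force: 15.0
```

Run:
```python
from h import *
s=observe();print(s['tool_pos'],s['opening'],s['grip_force'],s['contact_force'],s['torque'])
a=read_camera("side")[:,:,::-1]
cv2.imwrite("pics/p4.png",cv2.resize(a[80:210,225:325],(500,600)))
p=s['tool_pos']
for z in (.05,.125,.1,.185): print(z,(np.array(proj("side",[p[0],p[1],z]))-[225,80])*[5,600/130])
```

```text
[0.48194855 0.27964726 0.27566987] 0.039638495524924815 14.999919980764389 [ 0.9478409  -0.14795753 -1.18080228] [-0.02406593  0.05159472  0.02404903]
0.05 [268.87333496 497.5599501 ]
0.125 [259.33674644 398.60648135]
0.1 [262.59312317 432.39526991]
0.185 [251.18346372 314.0064584 ]
```

View pics/p4.png

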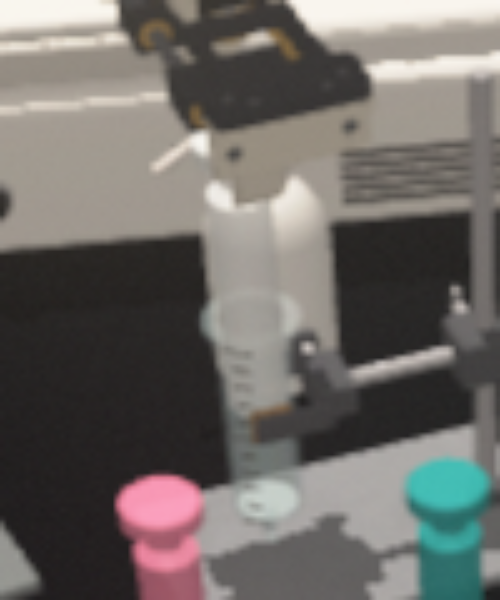

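The side view shows the plunger well drawn out of the barrel. The white floor is at crop (265,500), and the piston bottom is at about y≈400 as predicted. Now I'll ease it home, slowing at the end.

Emit:
{"fn": "step_arm", "kwargs": {"commands": [{"translation": [0,0,0.5],"roll": 0},{"translation": [0,0,1],"roll": 0},{"translation": [0,0,1.5],"roll": 0},{"translation": [0,0,1.5],"roll": 0},{"translation": [0,0,1.5],"roll": 0},{"translation": [0,0,1.5],"roll": 0},{"translation": [0,0,1.5],"roll": 0},{"translation": [0,0,1.5],"roll": 0},{"translation": [0,0,1.5],"roll": 0},{"translation": [0,0,1.5],"roll": 0},{"translation": [0,0,1.5],"roll": 0},{"translation": [0,0,1.5],"roll": 0},{"translation": [0,0,1.5],"roll": 0},{"translation": [0,0,1.5],"roll": 0},{"translation": [0,0,1.5],"roll": 0},{"translation": [0,0,1.5],"roll": 0},{"translation": [0,0,1.5],"roll": 0},{"translation": [0,0,1.5],"roll": 0},{"translation": [0,0,1.5],"roll": 0},{"translation": [0,0,1.5],"roll": 0}]}}

```text
time: 12.03
tool_pos: [0.482, 0.2797, 0.2471]
tool_rot: [3.142, -0.0, 0.262]
contact_force: [0.3, 0.2, -1.1]
opening: 0.0394
grip_force: 15.0
```

Emit:
{"fn": "step_arm", "kwargs": {"commands": [{"translation": [0,0,1.5],"roll": 0},{"translation": [0,0,1.5],"roll": 0},{"translation": [0,0,1.5],"roll": 0},{"translation": [0,0,1.5],"roll": 0},{"translation": [0,0,1.5],"roll": 0},{"translation": [0,0,1.5],"roll": 0},{"translation": [0,0,1.5],"roll": 0},{"translation": [0,0,1.5],"roll": 0},{"translation": [0,0,1.5],"roll": 0},{"translation": [0,0,1.5],"roll": 0},{"translation": [0,0,1.5],"roll": 0},{"translation": [0,0,1.5],"roll": 0},{"translation": [0,0,1.5],"roll": 0},{"translation": [0,0,1.5],"roll": 0},{"translation": [0,0,1.5],"roll": 0},{"translation": [0,0,1.5],"roll": 0},{"translation": [0,0,1.5],"roll": 0},{"translation": [0,0,1.5],"roll": 0},{"translation": [0,0,1.5],"roll": 0},{"translation": [0,0,1.5],"roll": 0}]}}

```text
time: 13.7
tool_pos: [0.482, 0.2797, 0.2171]
tool_rot: [3.142, -0.0, 0.262]
contact_force: [0.3, 0.5, -0.7]
opening: 0.0394
grip_force: 15.0
```

Emit:
{"fn": "step_arm", "kwargs": {"commands": [{"translation": [0,0,1.5],"roll": 0},{"translation": [0,0,1.5],"roll": 0},{"translation": [0,0,1.5],"roll": 0},{"translation": [0,0,1.5],"roll": 0},{"translation": [0,0,1.2],"roll": 0},{"translation": [0,0,1],"roll": 0},{"translation": [0,0,1],"roll": 0},{"translation": [0,0,1],"roll": 0},{"translation": [0,0,1],"roll": 0},{"translation": [0,0,1],"roll": 0},{"translation": [0,0,0.8],"roll": 0},{"translation": [0,0,0.6],"roll": 0},{"translation": [0,0,0.6],"roll": 0},{"translation": [0,0,0.5],"roll": 0},{"translation": [0,0,0.4],"roll": 0},{"translation": [0,0,0.4],"roll": 0},{"translation": [0,0,0.4],"roll": 0},{"translation": [0,0,0],"roll": 0},{"translation": [0,0,0],"roll": 0}]}}

```text
time: 15.28
tool_pos: [0.482, 0.2796, 0.2013]
tool_rot: [3.142, -0.0, 0.262]
contact_force: [-0.2, 0.3, -0.3]
opening: 0.0395
grip_force: 15.0
```

```bash
python3 -c "
from cell import *
s=observe();print(s['time'],s['tool_pos'],s['opening'],s['grip_force'],s['contact_force'],s['torque'])"
```

```text
15.2833 [0.48195771 0.27963906 0.20132168] 0.03952475907731713 14.999877959489822 [-0.19619607  0.29515766 -0.33063086] [0.03171203 0.12969677 0.04328395]
```

Emit:
{"fn": "step_arm", "kwargs": {"commands": [{"translation": [0,0,0.3],"roll": 0},{"translation": [0,0,0.3],"roll": 0},{"translation": [0,0,0],"roll": 0},{"translation": [0,0,0],"roll": 0}]}}

```text
time: 15.62
tool_pos: [0.482, 0.2797, 0.2007]
tool_rot: [3.142, -0.0, 0.262]
contact_force: [-0.3, 0.1, 0.1]
opening: 0.0396
grip_force: 15.0
```

Emit:
{"fn": "step_arm", "kwargs": {"commands": [{"translation": [0,0,0.2],"roll": 0},{"translation": [0,0,0],"roll": 0},{"translation": [0,0,0],"roll": 0}]}}

```text
time: 15.87
tool_pos: [0.4821, 0.2797, 0.2007]
tool_rot: [3.142, -0.0, 0.262]
contact_force: [-0.9, 0.2, 0.6]
opening: 0.0396
grip_force: 15.0
```

Emit:
{"fn": "step_arm", "kwargs": {"commands": [{"translation": [0,0,0.2],"roll": 0},{"translation": [0,0,0],"roll": 0},{"translation": [0,0,0],"roll": 0}]}}

```text
time: 16.12
tool_pos: [0.4822, 0.2797, 0.2007]
tool_rot: [-3.142, -0.001, 0.262]
contact_force: [0.3, 0.3, 2.4]
opening: 0.0393
grip_force: 15.0
```

```bash
python3 -c "
from cell import *
s=observe();print(s['time'],s['tool_pos'],s['opening'],s['grip_force'],s['contact_force'],s['torque'])"
```

```text
16.1167 [0.48216116 0.2797107  0.20069166] 0.03934891884788414 15.000263303518295 [0.28563657 0.28625891 2.39717561] [-0.07271074  0.06798836 -0.01664028]
```

The plunger is home: 2.4 N of floor contact, at the same height as at the start. Now I'll draw to 40 mL, TCP z = 0.2507.

Emit:
{"fn": "step_arm", "kwargs": {"commands": [{"translation": [0,0,-0.4],"roll": 0},{"translation": [0,0,-0.5],"roll": 0},{"translation": [0,0,-1],"roll": 0},{"translation": [0,0,-1.5],"roll": 0},{"translation": [0,0,-1.5],"roll": 0},{"translation": [0,0,-1.5],"roll": 0},{"translation": [0,0,-1.5],"roll": 0},{"translation": [0,0,-1.5],"roll": 0},{"translation": [0,0,-1.5],"roll": 0},{"translation": [0,0,-1.5],"roll": 0},{"translation": [0,0,-1.5],"roll": 0},{"translation": [0,0,-1.5],"roll": 0},{"translation": [0,0,-1.5],"roll": 0},{"translation": [0,0,-1.5],"roll": 0},{"translation": [0,0,-1.5],"roll": 0},{"translation": [0,0,-1.5],"roll": 0},{"translation": [0,0,-1.5],"roll": 0},{"translation": [0,0,-1.5],"roll": 0},{"translation": [0,0,-1.5],"roll": 0},{"translation": [0,0,-1.5],"roll": 0}]}}

```text
time: 17.78
tool_pos: [0.482, 0.2797, 0.2279]
tool_rot: [3.142, -0.0, 0.262]
contact_force: [-0.1, 0.2, -1.9]
opening: 0.0398
grip_force: 15.0
```

Emit:
{"fn": "step_arm", "kwargs": {"commands": [{"translation": [0,0,-1.5],"roll": 0},{"translation": [0,0,-1.5],"roll": 0},{"translation": [0,0,-1.5],"roll": 0},{"translation": [0,0,-1.5],"roll": 0},{"translation": [0,0,-1.5],"roll": 0},{"translation": [0,0,-1.5],"roll": 0},{"translation": [0,0,-1.5],"roll": 0},{"translation": [0,0,-1.5],"roll": 0},{"translation": [0,0,-1.5],"roll": 0},{"translation": [0,0,-1.5],"roll": 0},{"translation": [0,0,-1.5],"roll": 0},{"translation": [0,0,-1.5],"roll": 0},{"translation": [0,0,-1.5],"roll": 0},{"translation": [0,0,-1.5],"roll": 0},{"translation": [0,0,-1],"roll": 0},{"translation": [0,0,-0.6],"roll": 0},{"translation": [0,0,-0.4],"roll": 0},{"translation": [0,0,0],"roll": 0},{"translation": [0,0,0],"roll": 0},{"translation": [0,0,0],"roll": 0}]}}

```text
time: 19.45
tool_pos: [0.482, 0.2796, 0.2507]
tool_rot: [3.142, 0.0, 0.262]
contact_force: [0.5, -0.0, -1.1]
opening: 0.0396
grip_force: 15.0
```

Run:
```python
from h import *
s=observe();print(s['tool_pos'],s['opening'],s['grip_force'],s['contact_force'],s['torque'])
a=read_camera("side")[:,:,::-1]
cv2.imwrite("pics/p5.png",cv2.resize(a[110:200,245:315],(466,600),interpolation=2))
p=s['tool_pos']
for z in (.05,.1,.112,.185,.227+.05): print(z,(np.array(proj("side",[p[0],p[1],z]))-[245,110])*6.66)
```

```text
[0.48195187 0.27961871 0.25065028] 0.03963648070423495 14.999953508377075 [ 0.47640773 -0.04810314 -1.07451618] [ 0.06215162  0.09906314 -0.02604244]
0.05 [224.95380327 518.22626449]
0.1 [216.58881232 424.19362611]
0.112 [214.52015396 400.93939853]
0.185 [201.39158966 253.35842132]
0.277 [183.38881379  50.9853976 ]
```

View pics/p5.png

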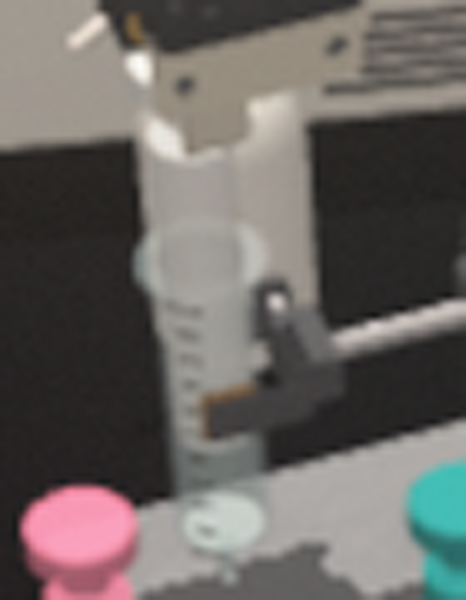

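The plunger is held in the gripper with the knob at crop (165,140) and the piston face at about the 40 mL line (y≈430). The TCP is exactly 50 mm above home, and the clock is at 19.5 s.

```bash
python3 -c "
from cell import *
print(hand_in())"
```

```text
the job is handed in; nothing more can be done
None
```

The large syringe was flushed to 60 mL and eased fully home, then drawn to 40 mL; I handed it in at about 19.5 s with the plunger still gripped and held steady at the mark (no verdict was returned).

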